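# Mount a tube-rotator carrier and turn its index tabs up

### The arm

A 6-joint arm with a two-finger parallel gripper is mounted at the origin on the work surface. World frame = base frame: x ahead of the robot, y to its left, z up, the work surface at z = 0. Lengths are in m, angles in rad, forces in N, time in s.
With the tool pointing down it reaches from about 0.25 to 0.725 m from the base axis. Payload 4 kg.
Tool frame: the origin (TCP) lies midway between the tips of the shut fingers; the grasp point (between the pads) lies 19 mm behind it; z points along the fingers, y is the line along which they close (so a half turn about z gives the same grasp; the last joint's range is limited). The gripper opens to 85 mm and grips with 20 to 120 N. Pads are 22 mm wide; open, the fingers measure 114 mm over their backs; the gripper's body (76 mm by 85 mm) begins 54 mm behind the grasp point. The pads swing forward as they close: fully open they stand 13 mm farther back than shut.
Start: joints at [1.343, 0.241, 0.005, 1.335, 0, 1.571], TCP at [0.113, 0.487, 0.231] pointing down, gripper open.
Joint ranges: [-2.72, 2.72], [-1.05, 1.87], [-1.09, 1.28], [-1.99, 2.15], [-1.42, 1.44], [-3.14, 3.14]. Speed limits (rad/s): [2.79, 2.79, 3.14, 3.14, 3.14, 3.14].

### API

Orientations are given as a unit quaternion [x, y, z, w].
In Python, from workcell import bot, camera, job_done gives the robot as it stands.
- The arm moves only by the tool carry_out, never from a script. Its argument "plan" is a list of rows, each an object of numbers: "dx", "dy", "dz": the shift along the tool's x, y, z in mm; "twist": the turn about the tool's z in degrees; "fingers": the closure, from -1 (fully open) to 1 (shut). In form: [{"dx": .., "dy": .., "dz": .., "twist": .., "fingers": ..}, ...]. A call has exactly 5 rows; each row is the pose to reach, as a shift and turn from the pose commanded when the call began, along the tool's axes at that moment; what a row does not reach only later rows make up. A row lasts 1/12 s, in which the tool goes at most 41.7 mm and 7.16 degrees, less where a joint would pass 70% of its speed; a pose out of reach is approached as far as the arm can. A call with a gripper value outside its range is refused whole. The fingers move at their own pace and stop on an object; the grip force is fixed at half the most. Time passes only in rows, so rows that repeat a pose let the fingers close, or fill a call up. It gives the time, the measured TCP pose, the force, the opening and the grip force at its end, in the units of the state.
- bot.get_obs(): the state, without advancing time (a new reading comes with each control period).
- camera(name): name is "scene" or "top" or "wrist"; returns a dict with "image" (480x640x3 uint8, red, green, blue), "intrinsics" (3x3 intrinsics, pixels), "eye" and "attitude" of the camera in the world. Camera axes: x right, y down, z forward; pixel columns grow to the right and rows downward; lengths in m; the calibration is good to about 2 mm. A picture is of the moment at which its call begins. There is no depth.
- job_done(): hands the job in; it is judged then, once.
The state is a dict: "clock": time; "joint_pos": joint angles; "joint_vel": joint speeds; "tau": joint torques, N m; "eef_pos": TCP position; "tool_rot": TCP orientation; "ft_force": force on the tool from outside, world axes, zero at the start; "ft_torque": the same for the moment, N m; "grip_width": finger opening in m; "grasp_force": force on a finger pad.
Only numpy, scipy, OpenCV 4.12 (cv2) and the standard library are available. Lean on these libraries where they do the work, as an engineer would, in place of code of your own. Each camera call takes 0.05 s, during which the arm holds its last target. There are 200 camera calls.

### The job

Lift the white tube carrier off its drying rest, lower it gently (no dropping) so that both ends of its spindle lie fully down in the two open V bearings of the rotator stand, and let go of it. Then take hold of it again and turn it on its axis, still in the bearings, until its two index tabs point straight up, ready for loading; leave it there at rest. Leave the dishes, the tube rack and the jar where they are.

Things in the scene. Friction and masses are not known exactly. Their poses are not given: they have to be found in the camera images.
- spindle: The loose rotor (about 0.3 kg): a steel spindle 10 mm in diameter, 170 mm long, with the white carrier on it. Origin on the axis at mid-length; y along the spindle, level. Starts in the rest, 60 mm above the bench. May go into the stand either way round. Balanced: stays as it is left. The carrier turns stiffly on the spindle (0.06 N m) and the spindle also turns in the bearings.
- hub (a point): Same point, on the white plastic carrier (turns with it): centre of its smooth bare hub, 30 mm in diameter, 88 mm long, the place to grip, fingers closing across the axis. At its ends two discs, 56 mm in diameter, 8 mm thick, centred 48 mm either side, each with six black dummy holes and one index tab on its rim, 12 mm wide, reaching 40 mm from the axis. Both tabs point the same way.
- index (a point): Point on the carrier 40 mm from the axis, midway along it, level with the tips of the two tabs; its z axis points from the spindle out towards the tabs, y along the spindle. The tabs point straight up when this z is up. At the start they point within about 80 degrees of straight down, to either side. Closing or opening the fingers can shift it by 5 to 8 degrees: check after letting go.
- stand: Rotator stand, fixed: grey base 90 x 250 x 12 mm, two aluminium V bearings open at the top, 12 mm thick, 72 mm either side of the origin along its y. Outside them end cheeks 96 mm high with blunt centres, leaving the spindle 7 mm end play each way; beyond the +y cheek, 105 to 143 mm out, a white motor housing 75 mm wide, 98 mm high. Origin on the bench midway between the bearings.
- stand_axis (a point): Midway between the two V bearings, on the axis of a seated spindle, 90 mm above the bench; axes as the stand's (y along the bearing axis). The V sides slope at 45 degrees; the mouth is 34 mm wide and lies 10 mm above this axis, so the spindle centres itself.
- rest: The drying rest, fixed to the bench: a grey plastic plate 70 x 170 x 8 mm with two grey V posts (same V shape as the stand's) 72 mm either side of its origin along its y axis; the spindle lies in them 60 mm above the bench. Origin: on the bench, under the middle. It is only where the rotor starts.
- dishes: Bystander: loose stack of five culture dishes, 93 mm in diameter, 75 mm high; origin at the middle of its underside.
- tube_rack: Bystander: loose white rack 70 x 120 mm with green-capped tubes, 73 mm high; origin at the middle of its underside.
- jar: Bystander: loose jar 64 mm in diameter, 85 mm high; origin at the middle of its underside.
Things that resemble listed ones, but are neither listed nor needed, are in the scene too. Leave any pink or red look-alike of the spindle alone.

How it is judged:
By the outcome, as a careful person would: the job done as asked, in the order asked, and still so for the second after the job is handed in, with the robot touching nothing.
It also fails if it takes over 72 s, if anything falls off the work surface, if the arm or the gripper's body presses on something with over 40 N, if the wrist force passes 120 N, or if a joint passes its speed limit or range.

## Working session

There is one attempt and no reset: what is moved stays moved. The work goes in short steps, Python scripts to look and compute and a tool call to move; the robot and the scene stay as the last step left them, time stands still between calls to the robot, and variables do not carry over. Pictures are saved under pics/ and viewed, at most 10 in all, crops included, and the job is handed in when it is done.

Besides the shell and the picture viewer there is one more tool, called after "Call:" by a JSON object that holds its "api" and its "payload". carry_out: Moves the arm, as the interface text tells. Its arguments: {"type":"object","properties":{"plan":{"type":"array","items":{"type":"object","properties":{"dx":{"type":"number"},"dy":{"type":"number"},"dz":{"type":"number"},"twist":{"type":"number"},"fingers":{"type":"number"}}}}},"required":["plan"]}

```bash
ls; mkdir -p pics; cat > h.py <<'E'
import numpy as np, cv2
from scipy.spatial.transform import Rotation as R
from workcell import bot, camera
def cam(n,fn=None):
    c=camera(n)
    if fn: cv2.imwrite('pics/'+fn,cv2.cvtColor(c['image'],cv2.COLOR_RGB2BGR))
    return c
def rot(c):
    a=np.array(c['attitude'],float)
    return a if a.shape==(3,3) else R.from_quat(a).as_matrix()
def plane(c,px,z):
    px=np.atleast_2d(px).astype(float)
    d=np.c_[px,np.ones(len(px))]@np.linalg.inv(c['intrinsics']).T@rot(c).T
    e=np.array(c['eye']); return e+d*((z-e[2])/d[:,2])[:,None]
def proj(c,P):
    q=(np.atleast_2d(P)-np.array(c['eye']))@rot(c)@np.array(c['intrinsics']).T
    return q[:,:2]/q[:,2:]
E
python3 - <<'E'
from h import *
for n in ('scene','top'):
    c=cam(n,n+'0.png'); print(n,c['eye'],c['attitude'],c['intrinsics'])
o=bot.get_obs(); print(o['eef_pos'],o['tool_rot'],o['clock'])
E
```

```text
pics
scene [ 1.07119338 -1.06207171  0.94247961] [ 0.86243531  0.23456256 -0.10535689 -0.43598814] [[601.43161015   0.         311.61381322]
 [  0.         601.43161015 253.42197553]
 [  0.           0.           1.        ]]
top [ 0.32035171 -0.09371064  1.22439828] [ 0.709422   -0.69903372  0.05961861 -0.06721536] [[605.25513598   0.         318.8552036 ]
 [  0.         605.25513598 248.66629637]
 [  0.           0.           1.        ]]
[0.11282287 0.48654828 0.23052079] [ 1.13638323e-01  9.93521756e-01 -9.17909026e-04 -9.43741687e-05] 0.1
```

View pics/top0.png

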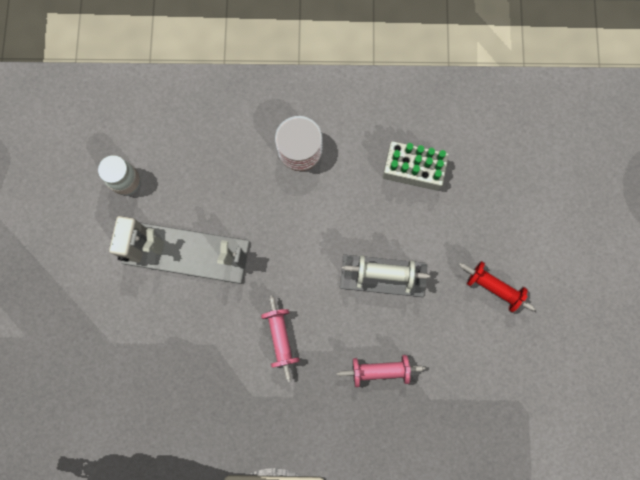

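View pics/scene0.png

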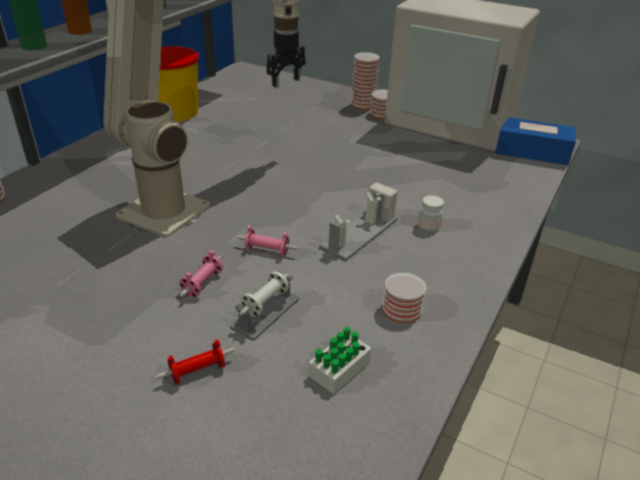

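The top view shows four rotor-like things: pink at (281,340), pink at (382,371), red at (500,288), and white at (387,271) on the grey rest. The white one fits the description. The stand is at about (185,252), with its motor at the left end (+y). I'll enlarge both to confirm and measure.

```bash
python3 - <<'E'
from h import *
c=cam('top');s=cam('scene')
I=c['image'];
A=cv2.resize(I[235:310,320:450],None,fx=3,fy=3,interpolation=3)
B=cv2.resize(I[205:295,95:260],None,fx=2.4,fy=2.4,interpolation=3)
S=s['image']
C=cv2.resize(S[260:340,225:305],None,fx=4,fy=4,interpolation=3)
D=cv2.resize(S[175:265,310:410],None,fx=3.5,fy=3.5,interpolation=3)
W=np.zeros((600,800,3),np.uint8)
for im,(y,x) in ((A,(0,0)),(B,(0,400)),(C,(240,0)),(D,(240,400))):
    W[y:y+im.shape[0],x:x+im.shape[1]]=im[:600-y,:800-x]
cv2.imwrite('pics/crop.png',W[:,:,::-1])
hsv=cv2.cvtColor(I,cv2.COLOR_RGB2HSV)
m=((hsv[...,2]>165)&(hsv[...,1]<50)).astype(np.uint8)
for k,(x0,y0,x1,y1) in {'rotor':(330,245,440,305),'stand':(100,205,260,295)}.items():
    q=np.zeros_like(m);q[y0:y1,x0:x1]=m[y0:y1,x0:x1]
    n,l,st,ce=cv2.connectedComponentsWithStats(q)
    for i in range(1,n):
        if st[i,4]>15:
            r=cv2.minAreaRect(np.argwhere(l==i)[:,::-1].astype(np.float32)); print(k,st[i],ce[i].round(1),r)
E
```

```text
rotor [343 257  22  24 136] [358.7 268.2] ((357.7336120605469, 266.002197265625), (22.195293426513672, 19.485130310058594), 37.405357360839844)
rotor [366 262  49  24 639] [391.  271.7] ((390.0, 273.5), (23.0, 48.0), 90.0)
rotor [418 274  11   3  27] [422.9 275.1] ((423.0, 275.0), (2.0, 10.0), 90.0)
stand [109 216  25  39 680] [121.  235.2] ((121.0000228881836, 235.00001525878906), (18.432706832885742, 38.32062911987305), 14.03624439239502)
stand [143 229  10  22 110] [148.5 239.6] ((148.5875244140625, 239.83424377441406), (7.1588640213012695, 21.785608291625977), 11.888657569885254)
stand [ 160  228   67   50 1927] [195.1 254.9] ((193.6837921142578, 253.00270080566406), (64.15260314941406, 40.75822067260742), 8.972626686096191)
```

View pics/crop.png

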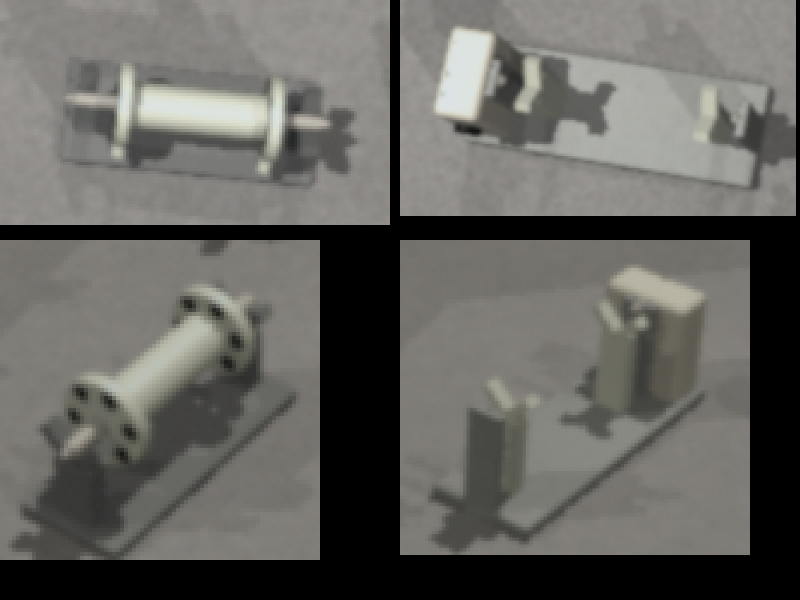

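The crop confirms it: a white carrier with six-hole discs, on a steel spindle, in the grey rest. Its tabs stick out towards the robot, at about (359,286) and (408,291) in the top view. The spindle ends are at about (343,268) and (430,276). Next I'll work out the poses.

```bash
python3 - <<'E'
from h import *
c=cam('top')
def ax(p,z,n):
    P=plane(c,p,z)[:,:2]; d=P[0]-P[1]; print(n,P.round(4).tolist(),'mid',P.mean(0).round(4),'len',np.hypot(*d).round(4),'yaw',np.degrees(np.arctan2(-d[0],d[1])).round(2))
ax([[342.5,268.3],[430,276.3]],.06,'spindle')
ax([[366,270.3],[411,273.8]],.06,'hubends')
ax([[148.6,239.8],[223,252]],.098,'bearings')
# base far end corners, z=.012
ax([[250,241.3],[243,283]],.012,'baseend')
ax([[123.3,263.3],[243,283]],.012,'baseside(-x)')
ax([[359,286.5],[408,291]],.045,'tabs')
o=bot.get_obs(); print(o['joint_pos'])
E
```

```text
spindle [[0.4935, -0.126], [0.4803, -0.2955]] mid [ 0.4869 -0.2108] len 0.17 yaw -4.47
hubends [[0.4903, -0.1717], [0.4847, -0.2588]] mid [ 0.4875 -0.2152] len 0.0873 yaw -3.68
bearings [[0.5374, 0.2441], [0.5159, 0.1013]] mid [0.5266 0.1727] len 0.1444 yaw -8.59
baseend [[0.5537, 0.062], [0.4679, 0.073]] mid [0.5108 0.0675] len 0.0866 yaw -97.34
baseside(-x) [[0.5046, 0.3182], [0.4679, 0.073]] mid [0.4862 0.1956] len 0.2479 yaw -8.53
tabs [[0.4602, -0.159], [0.4528, -0.2547]] mid [ 0.4565 -0.2069] len 0.096 yaw -4.45
[ 1.34304644e+00  2.41029326e-01  4.41402694e-03  1.33520083e+00
 -6.37760336e-06  1.57081188e+00]
```

```bash
cat >> h.py <<'E'
def to(x,y,z,yaw):
    """shift (mm) and twist (deg) in the current tool frame; yaw: spindle yaw that the pads close across"""
    o=bot.get_obs(); Rt=R.from_quat(o['tool_rot']).as_matrix()
    d=(np.array([x,y,z])-o['eef_pos'])@Rt*1000
    a=np.degrees(np.arctan2(Rt[1,1],Rt[0,1])); t=(-yaw*-1-a); t=(t+90)%180-90
    print('t',round(o['clock'],2),'pos',np.round(o['eef_pos'],4),'shift',d.round(1),'twist',round(-t,1),'F',np.round(o['ft_force'],1),'w',round(o['grip_width'],4),'g',round(o['grasp_force'],1),'j',np.round(o['joint_pos'],2))
E
python3 -c "
from h import *
to(.487,-.211,.2,-4.4)"
```

```text
t 0.25 pos [0.1128 0.4868 0.2309] shift [-522.1 -595.3   31.5] twist 81.4 F [ 0.4 -0.1  0.6] w 0.0853 g 0.0 j [ 1.34  0.24  0.    1.34 -0.    1.57]
```

Call:
{"api": "carry_out", "payload": {"plan": [{"dx": -26, "dy": -30, "dz": 0, "twist": 7, "fingers": -1}, {"dx": -53, "dy": -60, "dz": 0, "twist": 14, "fingers": -1}, {"dx": -79, "dy": -90, "dz": 0, "twist": 21, "fingers": -1}, {"dx": -106, "dy": -120, "dz": 0, "twist": 28, "fingers": -1}, {"dx": -132, "dy": -150, "dz": 0, "twist": 35, "fingers": -1}]}}

```text
clock: 0.67
eef_pos: [0.208, 0.3094, 0.2311]
tool_rot: [0.409, 0.912, -0.0, 0.0]
ft_force: [0.9, 0.0, -0.1]
grip_width: 0.0852
grasp_force: 0.0
```

```bash
python3 -c "
from h import *
to(.487,-.211,.2,-4.4)"
```

```text
t 0.67 pos [0.208  0.3094 0.2311] shift [-574.3 -137.5   31.3] twist 46.1 F [ 0.9  0.  -0.1] w 0.0852 g 0.0 j [ 0.98 -0.01 -0.29  1.3  -0.    1.82]
```

Call:
{"api": "carry_out", "payload": {"plan": [{"dx": -39, "dy": -9, "dz": 0, "twist": 7, "fingers": -1}, {"dx": -78, "dy": -18, "dz": 0, "twist": 14, "fingers": -1}, {"dx": -117, "dy": -28, "dz": 0, "twist": 21, "fingers": -1}, {"dx": -156, "dy": -37, "dz": 0, "twist": 28, "fingers": -1}, {"dx": -195, "dy": -46, "dz": 0, "twist": 35, "fingers": -1}]}}

```text
clock: 1.08
eef_pos: [0.3041, 0.1336, 0.2316]
tool_rot: [0.665, 0.747, 0.001, 0.0]
ft_force: [0.3, 0.7, -0.1]
grip_width: 0.0849
grasp_force: 0.0
```

```bash
python3 -c "
from h import *
to(.487,-.211,.2,-4.4)"
```

```text
t 1.08 pos [0.3041 0.1336 0.2316] shift [-363.4  141.8   31.6] twist 11.0 F [ 0.3  0.7 -0.1] w 0.0849 g 0.0 j [ 0.41 -0.1  -0.36  1.3   0.    1.87]
```

Call:
{"api": "carry_out", "payload": {"plan": [{"dx": -37, "dy": 14, "dz": 0, "twist": 4, "fingers": -1}, {"dx": -74, "dy": 29, "dz": 0, "twist": 8, "fingers": -1}, {"dx": -112, "dy": 43, "dz": 0, "twist": 11, "fingers": -1}, {"dx": -149, "dy": 58, "dz": 0, "twist": 11, "fingers": -1}, {"dx": -186, "dy": 73, "dz": 0, "twist": 11, "fingers": -1}]}}

```text
clock: 1.5
eef_pos: [0.3992, -0.0426, 0.2315]
tool_rot: [0.732, 0.681, 0.0, 0.0]
ft_force: [0.5, 0.6, 0.7]
grip_width: 0.0853
grasp_force: 0.0
```

```bash
python3 -c "
from h import *
to(.487,-.211,.2,-4.4)"
```

```text
t 1.5 pos [ 0.3992 -0.0426  0.2315] shift [-161.7   99.6   31.5] twist 0.3 F [0.5 0.6 0.7] w 0.0853 g 0.0 j [-0.11  0.04 -0.23  1.3   0.    1.54]
```

Call:
{"api": "carry_out", "payload": {"plan": [{"dx": -35, "dy": 21, "dz": 0, "twist": 0, "fingers": -1}, {"dx": -70, "dy": 43, "dz": 0, "twist": 0, "fingers": -1}, {"dx": -105, "dy": 65, "dz": 8, "twist": 0, "fingers": -1}, {"dx": -140, "dy": 86, "dz": 16, "twist": 0, "fingers": -1}, {"dx": -162, "dy": 100, "dz": 30, "twist": 0, "fingers": -1}]}}

```text
clock: 1.92
eef_pos: [0.4891, -0.2131, 0.2018]
tool_rot: [0.733, 0.681, 0.0, 0.002]
ft_force: [1.0, 0.5, 0.1]
grip_width: 0.0853
grasp_force: 0.0
```

```bash
python3 -c "
from h import *
to(.487,-.211,.045,-4.4)
c=cam('wrist','w1.png'); print(c['eye'])
t=cam('scene')
print(proj(c,[[.487,-.211,.06],[.4935,-.126,.06],[.4803,-.2955,.06]]))"
```

```text
t 1.92 pos [ 0.4891 -0.2131  0.2018] shift [  2.2  -2.8 156.8] twist 0.2 F [1.  0.5 0.1] w 0.0853 g 0.0 j [-0.41  0.32  0.03  1.28 -0.    1.23]
[ 0.49402949 -0.14030156  0.34438568]
[[313.17009814 220.35912732]
 [313.17015674 107.29301428]
 [312.89490374 315.69854537]]
```

View pics/w1.png

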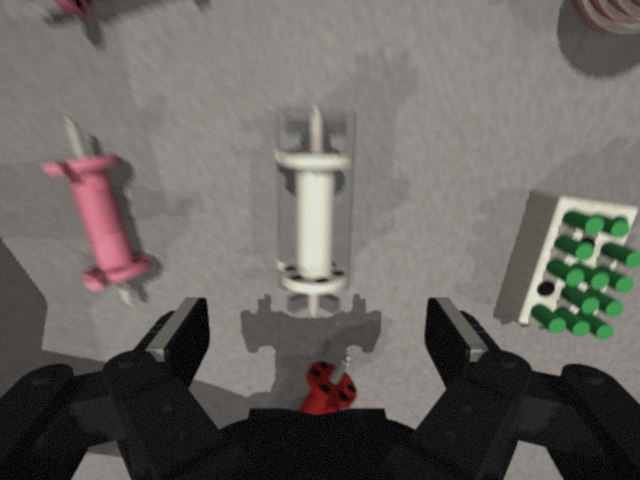

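The wrist view shows the white carrier upright in the frame. Its spindle tips are at (316,107) and (313,316), within about 1 mm of the prediction, and the tabs are on the left at (278,155) and (281,263). I'm descending to grip the hub.

Call:
{"api": "carry_out", "payload": {"plan": [{"dx": 2, "dy": -1, "dz": 35, "twist": 0, "fingers": -1}, {"dx": 2, "dy": -1, "dz": 70, "twist": 0, "fingers": -1}, {"dx": 2, "dy": -1, "dz": 105, "twist": 0, "fingers": -1}, {"dx": 2, "dy": -1, "dz": 135, "twist": 0, "fingers": -1}, {"dx": 2, "dy": -1, "dz": 155, "twist": 0, "fingers": -1}]}}

```text
clock: 2.43
eef_pos: [0.4839, -0.2054, 0.0435]
tool_rot: [0.731, 0.682, -0.001, -0.002]
ft_force: [-0.4, -0.5, 0.4]
grip_width: 0.0855
grasp_force: 0.0
```

Call:
{"api": "carry_out", "payload": {"plan": [{"dx": 0, "dy": 0, "dz": 1, "twist": 0, "fingers": 0}, {"dx": 0, "dy": 0, "dz": 1, "twist": 0, "fingers": 0.2}, {"dx": 0, "dy": 0, "dz": 1, "twist": 0, "fingers": 0.6}, {"dx": 0, "dy": 0, "dz": 1, "twist": 0, "fingers": 1}, {"dx": 0, "dy": 0, "dz": 1, "twist": 0, "fingers": 1}]}}

```text
clock: 2.85
eef_pos: [0.4867, -0.2075, 0.0475]
tool_rot: [0.732, 0.682, 0.0, 0.001]
ft_force: [-1.1, 1.2, 6.8]
grip_width: 0.0279
grasp_force: 58.6
```

Call:
{"api": "carry_out", "payload": {"plan": [{"dx": 0, "dy": 0, "dz": 0, "twist": 0, "fingers": 1}, {"dx": 0, "dy": 0, "dz": 0, "twist": 0, "fingers": 1}, {"dx": 0, "dy": 0, "dz": 0, "twist": 0, "fingers": 1}, {"dx": 0, "dy": 0, "dz": -5, "twist": 0, "fingers": 1}, {"dx": 0, "dy": 0, "dz": -10, "twist": 0, "fingers": 1}]}}

```text
clock: 3.27
eef_pos: [0.4862, -0.207, 0.0561]
tool_rot: [0.732, 0.682, 0.0, 0.0]
ft_force: [-0.3, -0.2, -3.5]
grip_width: 0.0282
grasp_force: 59.3
```

```bash
python3 -c "
from h import *
to(.527,.173,.2,-8.5)"
```

```text
t 3.27 pos [ 0.4862 -0.207   0.0561] shift [ 381.9   13.9 -143.9] twist 4.4 F [-0.3 -0.2 -3.5] w 0.0282 g 59.3 j [-0.4   0.44 -0.2   0.93  0.    1.24]
```

Call:
{"api": "carry_out", "payload": {"plan": [{"dx": 0, "dy": 0, "dz": -30, "twist": 0, "fingers": 1}, {"dx": 0, "dy": 0, "dz": -65, "twist": 0, "fingers": 1}, {"dx": 8, "dy": 0, "dz": -100, "twist": 0, "fingers": 1}, {"dx": 30, "dy": 0, "dz": -130, "twist": 1, "fingers": 1}, {"dx": 65, "dy": 2, "dz": -144, "twist": 2, "fingers": 1}]}}

```text
clock: 3.68
eef_pos: [0.4947, -0.1445, 0.2046]
tool_rot: [0.745, 0.667, 0.002, 0.004]
ft_force: [1.2, 0.3, -3.0]
grip_width: 0.0282
grasp_force: 60.1
```

Call:
{"api": "carry_out", "payload": {"plan": [{"dx": 39, "dy": 2, "dz": 0, "twist": 1, "fingers": 1}, {"dx": 78, "dy": 4, "dz": 0, "twist": 2, "fingers": 1}, {"dx": 117, "dy": 6, "dz": 0, "twist": 2, "fingers": 1}, {"dx": 156, "dy": 8, "dz": 0, "twist": 2, "fingers": 1}, {"dx": 195, "dy": 10, "dz": 0, "twist": 2, "fingers": 1}]}}

```text
clock: 4.1
eef_pos: [0.5231, 0.0524, 0.2]
tool_rot: [0.755, 0.656, 0.0, 0.0]
ft_force: [0.4, -0.3, -3.5]
grip_width: 0.0284
grasp_force: 60.1
```

```bash
python3 -c "
from h import *
to(.5275,.176,.2,-8.5)"
```

```text
t 4.1 pos [0.5231 0.0524 0.2   ] shift [123. -13.   0.] twist 0.4 F [ 0.4 -0.3 -3.5] w 0.0284 g 60.1 j [0.1  0.31 0.01 1.27 0.   1.81]
```

Call:
{"api": "carry_out", "payload": {"plan": [{"dx": 35, "dy": -4, "dz": 0, "twist": 0, "fingers": 1}, {"dx": 70, "dy": -8, "dz": 0, "twist": 0, "fingers": 1}, {"dx": 100, "dy": -11, "dz": 0, "twist": 0, "fingers": 1}, {"dx": 118, "dy": -13, "dz": 0, "twist": 0, "fingers": 1}, {"dx": 123, "dy": -13, "dz": 0, "twist": 0, "fingers": 1}]}}

```text
clock: 4.52
eef_pos: [0.5272, 0.1777, 0.1995]
tool_rot: [0.753, 0.657, 0.001, -0.001]
ft_force: [-0.1, -0.1, -3.2]
grip_width: 0.0282
grasp_force: 60.1
```

```bash
python3 -c "
from h import *
c=cam('wrist','w2.png'); t=cam('top','t2.png'); s=cam('scene','s2.png')
to(.5275,.176,.08,-8.5)
W=np.zeros((600,800,3),np.uint8)
W[:360,:480]=cv2.resize(c['image'],(480,360))
W[:300,480:]=cv2.resize(t['image'][180:330,90:250],(320,300))
W[300:600,480:]=cv2.resize(s['image'][130:280,300:460],(320,300))
cv2.imwrite('pics/m2.png',W[:,:,::-1])
a=np.array([np.sin(np.radians(8.5)),np.cos(np.radians(8.5))]);m=np.array([.5275,.173])
for k in(-.072,.072): print(proj(c,[*(m+k*a),.09]),proj(c,[*(m+k*a),.1]))
for k in(-.085,.085):
  print('spin',proj(c,[*(np.array([.5275,.172])+k*a),.2125]))
"
```

```text
t 4.67 pos [0.5274 0.174  0.1994] shift [ 2.100e+00 -1.000e-01  1.194e+02] twist 0.5 F [ 0.4 -0.3 -2.7] w 0.0282 g 60.1 j [ 0.32  0.37  0.09  1.3  -0.    2.03]
[[316.64373507 329.56623636]] [[316.64044275 336.586224  ]]
[[319.25405381 136.87460322]] [[319.3572447  137.20112104]]
spin [[316.53441111 494.90141762]]
spin [[322.61099095 107.31652256]]
```

View pics/m2.png

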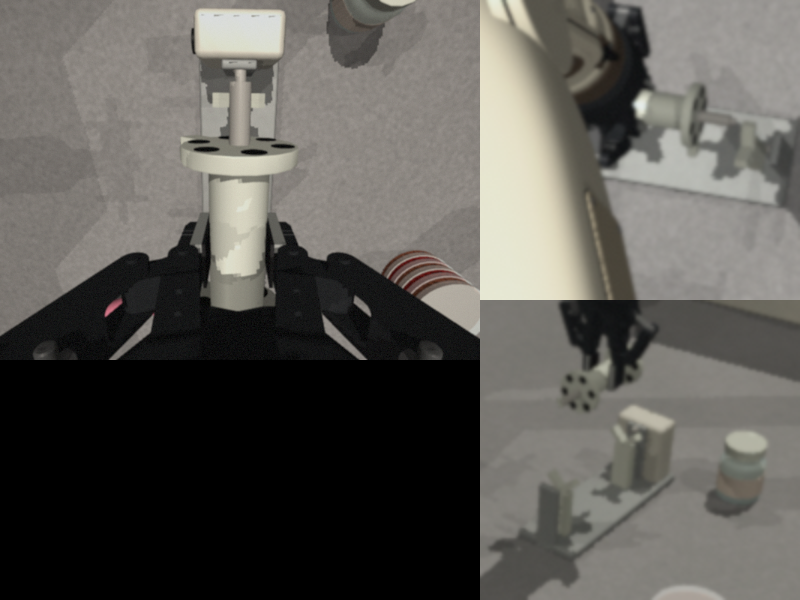

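The wrist view shows the spindle tip at about (320,91), in line with the +y V bearing at about (318,133), so sideways alignment is good. Next I'll check the axial offset from the tip pixel.

```bash
python3 -c "
from h import *
c=cam('wrist'); I=c['image']
m=np.array([.5275,.173]);a=np.array([np.sin(np.radians(8.5)),np.cos(np.radians(8.5))])
for z in(.209,.2125,.216):
  P=plane(c,[[320,91],[320,194]],z); print(z,P.round(4).tolist(),((P[:,:2]-m)@a*1000).round(1))
to(.5275,.176,.08,-8.5)
print(I[80:110,320].astype(int).sum(1).tolist())
" 
```

```text
0.209 [[0.5404, 0.2578, 0.209], [0.5356, 0.223, 0.209]] [85.8 50.6]
0.2125 [[0.5403, 0.2575, 0.2125], [0.5356, 0.2236, 0.2125]] [85.5 51.2]
0.216 [[0.5403, 0.2572, 0.216], [0.5357, 0.2242, 0.216]] [85.1 51.8]
t 4.72 pos [0.5274 0.1733 0.1993] shift [  2.8  -0.3 119.3] twist 0.4 F [-0.2  0.2 -4.2] w 0.0279 g 60.1 j [ 0.32  0.37  0.09  1.3  -0.    2.03]
[478, 464, 446, 406, 351, 306, 332, 383, 394, 388, 380, 383, 442, 543, 588, 606, 605, 593, 563, 562, 547, 552, 548, 551, 553, 544, 550, 539, 546, 528]
```

Call:
{"api": "carry_out", "payload": {"plan": [{"dx": 0, "dy": 0, "dz": 25, "twist": 0, "fingers": 1}, {"dx": 0, "dy": 0, "dz": 50, "twist": 0, "fingers": 1}, {"dx": 0, "dy": 0, "dz": 75, "twist": 0, "fingers": 1}, {"dx": 0, "dy": 0, "dz": 92, "twist": 0, "fingers": 1}, {"dx": 0, "dy": 0, "dz": 100, "twist": 0, "fingers": 1}]}}

```text
clock: 5.13
eef_pos: [0.5257, 0.1717, 0.0966]
tool_rot: [0.756, 0.655, -0.003, -0.001]
ft_force: [-0.5, 0.9, -2.6]
grip_width: 0.0281
grasp_force: 60.1
```

Call:
{"api": "carry_out", "payload": {"plan": [{"dx": 0, "dy": 0, "dz": 3, "twist": 0, "fingers": 1}, {"dx": 0, "dy": 0, "dz": 6, "twist": 0, "fingers": 1}, {"dx": 0, "dy": 0, "dz": 9, "twist": 0, "fingers": 1}, {"dx": 0, "dy": 0, "dz": 12, "twist": 0, "fingers": 1}, {"dx": 0, "dy": 0, "dz": 15, "twist": 0, "fingers": 1}]}}

```text
clock: 5.55
eef_pos: [0.5285, 0.1743, 0.0852]
tool_rot: [0.755, 0.656, 0.001, 0.0]
ft_force: [0.9, 0.1, -3.9]
grip_width: 0.0282
grasp_force: 60.1
```

Call:
{"api": "carry_out", "payload": {"plan": [{"dx": 0, "dy": 0, "dz": 1, "twist": 0, "fingers": 1}, {"dx": 0, "dy": 0, "dz": 2, "twist": 0, "fingers": 1}, {"dx": 0, "dy": 0, "dz": 3, "twist": 0, "fingers": 1}, {"dx": 0, "dy": 0, "dz": 4, "twist": 0, "fingers": 1}, {"dx": 0, "dy": 0, "dz": 4, "twist": 0, "fingers": 1}]}}

```text
clock: 5.97
eef_pos: [0.5275, 0.1742, 0.0802]
tool_rot: [0.755, 0.656, -0.0, -0.0]
ft_force: [-0.6, 0.2, -3.1]
grip_width: 0.0276
grasp_force: 60.1
```

```bash
python3 -c "
from h import *
to(.5275,.1735,.0775,-8.5)"
```

```text
t 5.97 pos [0.5275 0.1742 0.0802] shift [-0.7  0.1  2.7] twist 0.5 F [-0.6  0.2 -3.1] w 0.0276 g 60.1 j [ 0.32  0.46 -0.09  1.02 -0.    2.03]
```

Call:
{"api": "carry_out", "payload": {"plan": [{"dx": 0, "dy": 0, "dz": 0.5, "twist": 0, "fingers": 1}, {"dx": 0, "dy": 0, "dz": 1, "twist": 0, "fingers": 1}, {"dx": 0, "dy": 0, "dz": 1.5, "twist": 0, "fingers": 1}, {"dx": 0, "dy": 0, "dz": 2, "twist": 0, "fingers": 1}, {"dx": 0, "dy": 0, "dz": 2, "twist": 0, "fingers": 1}]}}

```text
clock: 6.38
eef_pos: [0.5277, 0.1742, 0.0791]
tool_rot: [0.755, 0.656, 0.0, 0.0]
ft_force: [-1.8, -1.2, 3.5]
grip_width: 0.0279
grasp_force: 60.7
```

Call:
{"api": "carry_out", "payload": {"plan": [{"dx": 0, "dy": 0, "dz": 0.5, "twist": 0, "fingers": 1}, {"dx": 0, "dy": 0, "dz": 1, "twist": 0, "fingers": 1}, {"dx": 0, "dy": 0, "dz": 1.5, "twist": 0, "fingers": 1}, {"dx": 0, "dy": 0, "dz": 1.5, "twist": 0, "fingers": 1}, {"dx": 0, "dy": 0, "dz": 1.5, "twist": 0, "fingers": 1}]}}

```text
clock: 6.8
eef_pos: [0.5278, 0.1742, 0.0789]
tool_rot: [0.755, 0.656, 0.001, 0.0]
ft_force: [-4.4, -1.0, 12.0]
grip_width: 0.0281
grasp_force: 61.7
```

Contact: the force rose to +12 N and z stopped at 0.079, so the spindle is seated. I'm easing off and letting go.

Call:
{"api": "carry_out", "payload": {"plan": [{"dx": 0, "dy": 0, "dz": -1, "twist": 0, "fingers": 1}, {"dx": 0, "dy": 0, "dz": -1, "twist": 0, "fingers": 0.3}, {"dx": 0, "dy": 0, "dz": -1, "twist": 0, "fingers": 0}, {"dx": 0, "dy": 0, "dz": -1, "twist": 0, "fingers": -0.5}, {"dx": 0, "dy": 0, "dz": -1, "twist": 0, "fingers": -1}]}}

```text
clock: 7.22
eef_pos: [0.5279, 0.1742, 0.0776]
tool_rot: [0.755, 0.656, 0.0, 0.0]
ft_force: [-0.6, -0.2, -0.2]
grip_width: 0.0651
grasp_force: 0.0
```

Call:
{"api": "carry_out", "payload": {"plan": [{"dx": 0, "dy": 0, "dz": 0, "twist": 0, "fingers": -1}, {"dx": 0, "dy": 0, "dz": -20, "twist": 0, "fingers": -1}, {"dx": 0, "dy": 0, "dz": -45, "twist": 0, "fingers": -1}, {"dx": 0, "dy": 0, "dz": -75, "twist": 0, "fingers": -1}, {"dx": 0, "dy": 0, "dz": -100, "twist": 0, "fingers": -1}]}}

```text
clock: 7.63
eef_pos: [0.5277, 0.1741, 0.1791]
tool_rot: [0.755, 0.656, 0.0, 0.0]
ft_force: [0.8, -0.6, 0.3]
grip_width: 0.0851
grasp_force: 0.0
```

```bash
python3 -c "
from h import *
c=cam('wrist','w3.png'); t=cam('top','t3.png'); s=cam('scene','s3.png')
to(.5275,.1735,.08,-8.5)
W=np.zeros((600,800,3),np.uint8)
W[:360,:480]=cv2.resize(c['image'],(480,360))
W[:300,480:]=cv2.resize(t['image'][180:330,90:250],(320,300))
W[300:600,480:]=cv2.resize(s['image'][170:260,310:406],(320,300))
cv2.imwrite('pics/m3.png',W[:,:,::-1])
a=np.array([np.sin(np.radians(8.5)),np.cos(np.radians(8.5))]);m=np.array([.5275,.173])
for k in(-.085,.085): print(proj(c,[*(m+k*a),.09]),proj(s,[*(m+k*a),.09]))
"
```

```text
t 7.78 pos [0.5295 0.1747 0.1803] shift [ -1.8  -2.3 100.2] twist 0.4 F [ 0.8 -0.1 -1.1] w 0.0853 g 0.0 j [ 0.32  0.38  0.06  1.25 -0.    2.03]
[[315.59333391 355.78411177]] [[338.79636097 223.01524508]]
[[317.48256998 108.94499468]] [[375.57429307 196.49757914]]
```

View pics/m3.png

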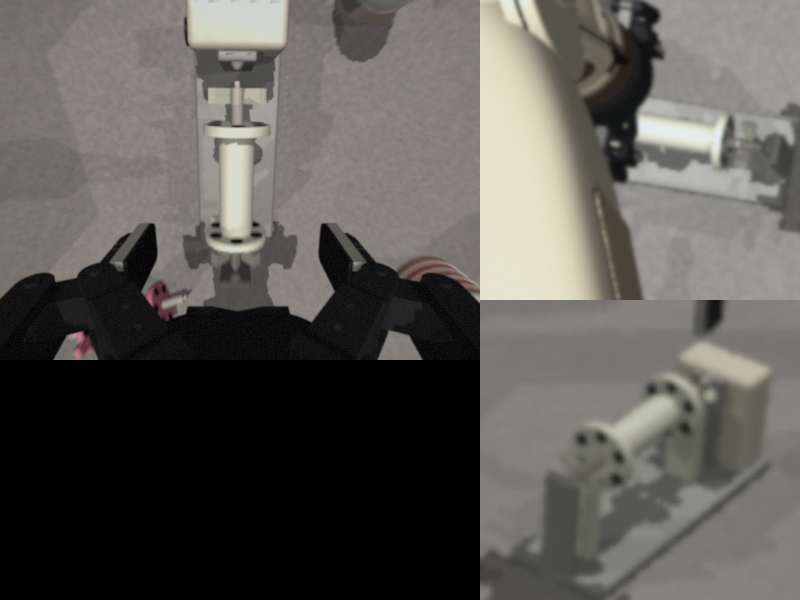

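The wrist view shows the rotor seated: the tip at (316,109) matches the predicted seated position (317.5,109), and the scene view agrees. The tabs point down, out of sight. The tool can't tilt, so I'll roll the hub by pressing the shut fingertips on its top and moving across. Then I'll grip the tabs to finish the turn.

Call:
{"api": "carry_out", "payload": {"plan": [{"dx": 0, "dy": -5, "dz": 0, "twist": 0, "fingers": 1}, {"dx": 0, "dy": -11, "dz": 15, "twist": 0, "fingers": 1}, {"dx": 0, "dy": -11, "dz": 35, "twist": 0, "fingers": 1}, {"dx": 0, "dy": -11, "dz": 55, "twist": 0, "fingers": 1}, {"dx": 0, "dy": -11, "dz": 66, "twist": 0, "fingers": 1}]}}

```text
clock: 8.2
eef_pos: [0.5136, 0.1748, 0.1077]
tool_rot: [0.755, 0.656, -0.003, -0.001]
ft_force: [-0.3, -0.4, -0.5]
grip_width: 0.0255
grasp_force: 0.0
```

Call:
{"api": "carry_out", "payload": {"plan": [{"dx": 0, "dy": 0, "dz": 2, "twist": 0, "fingers": 1}, {"dx": 0, "dy": 0, "dz": 4, "twist": 0, "fingers": 1}, {"dx": 0, "dy": 0, "dz": 6, "twist": 0, "fingers": 1}, {"dx": 0, "dy": 0, "dz": 7, "twist": 0, "fingers": 1}, {"dx": 0, "dy": 0, "dz": 8, "twist": 0, "fingers": 1}]}}

```text
clock: 8.62
eef_pos: [0.5169, 0.1758, 0.1043]
tool_rot: [0.755, 0.656, 0.0, 0.0]
ft_force: [-1.6, -1.1, 5.3]
grip_width: -0.0001
grasp_force: 2.7
```

Call:
{"api": "carry_out", "payload": {"plan": [{"dx": 0, "dy": 2, "dz": 0.7, "twist": 0, "fingers": 1}, {"dx": 0, "dy": 5, "dz": 0.7, "twist": 0, "fingers": 1}, {"dx": 0, "dy": 8, "dz": 0.7, "twist": 0, "fingers": 1}, {"dx": 0, "dy": 11, "dz": 0.7, "twist": 0, "fingers": 1}, {"dx": 0, "dy": 14, "dz": 0.7, "twist": 0, "fingers": 1}]}}

```text
clock: 9.03
eef_pos: [0.5317, 0.1737, 0.1069]
tool_rot: [0.755, 0.656, 0.002, 0.001]
ft_force: [-5.1, -3.2, 17.2]
grip_width: 0.0001
grasp_force: 8.7
```

Call:
{"api": "carry_out", "payload": {"plan": [{"dx": 0, "dy": 2, "dz": 0, "twist": 0, "fingers": 1}, {"dx": 0, "dy": 4, "dz": 0, "twist": 0, "fingers": 1}, {"dx": 0, "dy": 6, "dz": 0, "twist": 0, "fingers": 1}, {"dx": 0, "dy": 7, "dz": 0, "twist": 0, "fingers": 1}, {"dx": 0, "dy": 7, "dz": 0, "twist": 0, "fingers": 1}]}}

```text
clock: 9.45
eef_pos: [0.5382, 0.1728, 0.1036]
tool_rot: [0.755, 0.656, 0.001, 0.0]
ft_force: [0.4, -0.7, 3.0]
grip_width: 0.0001
grasp_force: 1.9
```

```bash
python3 -c "
from h import *
c=cam('wrist'); t=cam('top'); s=cam('scene')
to(.5275,.1735,.08,-8.5)
W=np.zeros((600,800,3),np.uint8)
W[:360,:480]=cv2.resize(c['image'],(480,360))
W[:300,480:]=cv2.resize(t['image'][180:330,90:250],(320,300))
W[300:600,480:]=cv2.resize(s['image'][170:260,310:406],(320,300))
cv2.imwrite('pics/m4.png',W[:,:,::-1])
"
```

```text
t 9.6 pos [0.5383 0.1729 0.1036] shift [ -0.9 -10.8  23.6] twist 0.4 F [ 0.7 -0.5  3.5] w -0.0001 g 2.0 j [ 0.31  0.45 -0.04  1.08 -0.    2.02]
```

View pics/m4.png

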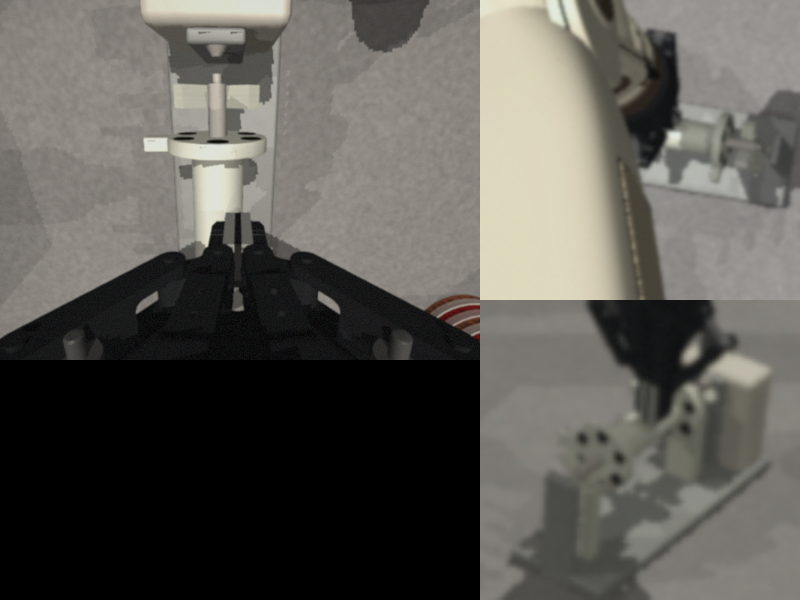

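The wrist view shows the tab at mosaic (155,144), pointing level towards -x, and the spindle still seated. The roll works, so I'm repeating the stroke.

Call:
{"api": "carry_out", "payload": {"plan": [{"dx": 0, "dy": 0, "dz": -12, "twist": 0, "fingers": 1}, {"dx": 0, "dy": -10, "dz": -14, "twist": 0, "fingers": 1}, {"dx": 0, "dy": -20, "dz": -14, "twist": 0, "fingers": 1}, {"dx": 0, "dy": -21, "dz": -8, "twist": 0, "fingers": 1}, {"dx": 0, "dy": -21, "dz": -3, "twist": 0, "fingers": 1}]}}

```text
clock: 10.02
eef_pos: [0.5156, 0.1758, 0.1053]
tool_rot: [0.755, 0.656, -0.0, -0.0]
ft_force: [0.1, 0.4, -0.3]
grip_width: -0.0002
grasp_force: 0.0
```

Call:
{"api": "carry_out", "payload": {"plan": [{"dx": 0, "dy": 0, "dz": 1, "twist": 0, "fingers": 1}, {"dx": 0, "dy": 0, "dz": 2, "twist": 0, "fingers": 1}, {"dx": 0, "dy": 0, "dz": 3, "twist": 0, "fingers": 1}, {"dx": 0, "dy": 2, "dz": 3, "twist": 0, "fingers": 1}, {"dx": 0, "dy": 4, "dz": 3, "twist": 0, "fingers": 1}]}}

```text
clock: 10.43
eef_pos: [0.5194, 0.1752, 0.1046]
tool_rot: [0.755, 0.656, -0.001, -0.001]
ft_force: [-8.8, -1.0, 19.3]
grip_width: -0.0002
grasp_force: 10.2
```

Call:
{"api": "carry_out", "payload": {"plan": [{"dx": 0, "dy": 3, "dz": 0, "twist": 0, "fingers": 1}, {"dx": 0, "dy": 6, "dz": 0, "twist": 0, "fingers": 1}, {"dx": 0, "dy": 9, "dz": 0, "twist": 0, "fingers": 1}, {"dx": 0, "dy": 12, "dz": 0, "twist": 0, "fingers": 1}, {"dx": 0, "dy": 14, "dz": 0, "twist": 0, "fingers": 1}]}}

```text
clock: 10.85
eef_pos: [0.536, 0.1729, 0.1055]
tool_rot: [0.755, 0.655, 0.001, 0.001]
ft_force: [0.7, -0.5, 1.3]
grip_width: -0.0001
grasp_force: 0.2
```

```bash
python3 -c "
from h import *
c=cam('wrist'); s=cam('scene')
to(.5275,.1735,.08,-8.5)
W=np.zeros((400,800,3),np.uint8)
W[:360,:480]=cv2.resize(c['image'],(480,360))
W[:300,480:]=cv2.resize(s['image'][170:260,310:406],(320,300))
cv2.imwrite('pics/m5.png',W[:,:,::-1])
"
```

```text
t 10.95 pos [0.5362 0.1731 0.1041] shift [-0.8 -8.7 24. ] twist 0.4 F [ 1.1 -1.5  8. ] w 0.0001 g 4.1 j [ 0.31  0.45 -0.04  1.08 -0.    2.02]
```

View pics/m5.png

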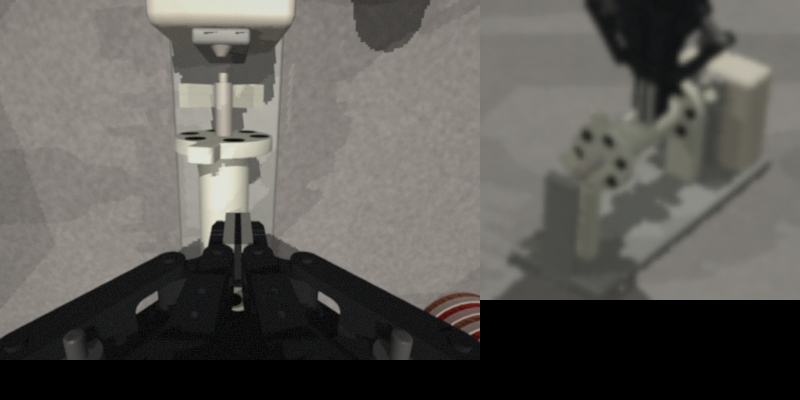

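The tab is now about 16° short of upright, at mosaic (203,155) with the axis at x≈224. I'll grip the tab on the -y disc with the fingers closing across the axis, which should bring it upright.

Call:
{"api": "carry_out", "payload": {"plan": [{"dx": 0, "dy": 0, "dz": -25, "twist": 0, "fingers": 1}, {"dx": 0, "dy": 0, "dz": -55, "twist": 0, "fingers": 0}, {"dx": -16, "dy": -4, "dz": -55, "twist": 0, "fingers": -0.4}, {"dx": -36, "dy": -8, "dz": -55, "twist": 0, "fingers": -0.4}, {"dx": -48, "dy": -9, "dz": -55, "twist": 0, "fingers": -0.4}]}}

```text
clock: 11.37
eef_pos: [0.5182, 0.1258, 0.1577]
tool_rot: [0.755, 0.656, -0.001, -0.0]
ft_force: [-0.4, -0.1, -1.1]
grip_width: 0.0482
grasp_force: 0.0
```

Call:
{"api": "carry_out", "payload": {"plan": [{"dx": 0, "dy": 0, "dz": 0, "twist": 0, "fingers": -0.4}, {"dx": 0, "dy": 0, "dz": 0, "twist": 0, "fingers": -0.4}, {"dx": 0, "dy": 0, "dz": 0, "twist": 0, "fingers": -0.4}, {"dx": 0, "dy": 0, "dz": 0, "twist": 0, "fingers": -0.4}, {"dx": 0, "dy": 0, "dz": 0, "twist": 0, "fingers": -0.4}]}}

```text
clock: 11.78
eef_pos: [0.519, 0.1275, 0.1577]
tool_rot: [0.755, 0.656, -0.0, -0.0]
ft_force: [0.5, 0.3, 0.2]
grip_width: 0.0598
grasp_force: 0.0
```

```bash
python3 -c "
from h import *
to(.5206,.126,.120,-8.5)
c=cam('wrist','w6.png'); t=cam('top')
W=np.zeros((480,800,3),np.uint8)
W[:360,:480]=cv2.resize(c['image'],(480,360))
W[:300,480:]=cv2.resize(t['image'][180:330,90:250],(320,300))
cv2.imwrite('pics/m6.png',W[:,:,::-1])
a=np.array([.1478,.989]);m=np.array([.5277,.1735])
for k in(-.048,.048): print(proj(c,[[*(m+k*a),.13],[*(m+k*a),.09]]))
"
```

```text
t 11.78 pos [0.519  0.1275 0.1577] shift [-1.2  1.8 37.7] twist 0.5 F [0.5 0.3 0.2] w 0.0598 g 0.0 j [ 0.24  0.35 -0.04  1.18  0.    1.95]
[[320.09717887 281.61284056]
 [319.54549245 255.19991601]]
[[322.52641982  74.58390022]
 [321.42220323  85.12788884]]
```

View pics/m6.png

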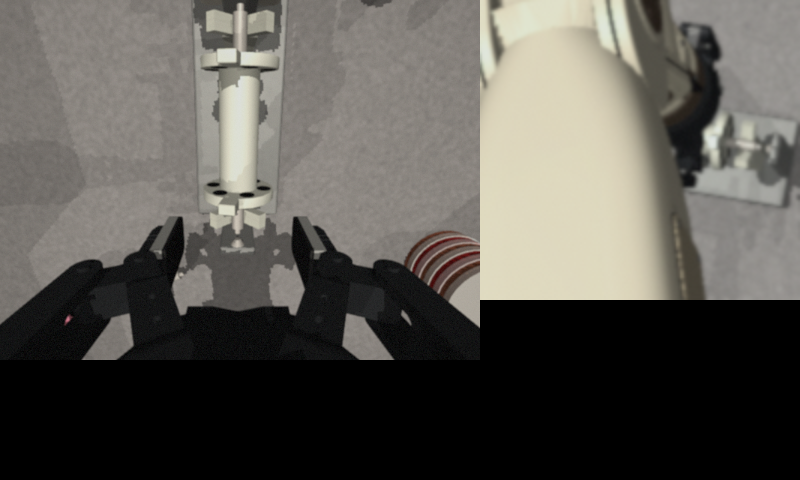

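The tab tip is at mosaic (229,208), against (240,211) for upright, and it lies between the fingers. I'm descending and closing on it.

Call:
{"api": "carry_out", "payload": {"plan": [{"dx": -1, "dy": 1, "dz": 10, "twist": 0, "fingers": -0.4}, {"dx": -1, "dy": 2, "dz": 22, "twist": 0, "fingers": -0.4}, {"dx": -1, "dy": 2, "dz": 32, "twist": 0, "fingers": -0.4}, {"dx": -1, "dy": 2, "dz": 37, "twist": 0, "fingers": -0.4}, {"dx": -1, "dy": 2, "dz": 37, "twist": 0, "fingers": -0.2}]}}

```text
clock: 12.3
eef_pos: [0.5194, 0.1253, 0.1191]
tool_rot: [0.755, 0.656, -0.002, -0.001]
ft_force: [-0.8, -0.8, 0.0]
grip_width: 0.0515
grasp_force: 0.0
```

Call:
{"api": "carry_out", "payload": {"plan": [{"dx": 0, "dy": 0, "dz": 0, "twist": 0, "fingers": 0.1}, {"dx": 0, "dy": 0, "dz": 0, "twist": 0, "fingers": 0.3}, {"dx": 0, "dy": 0, "dz": 0, "twist": 0, "fingers": 0.45}, {"dx": 0, "dy": 0, "dz": 0, "twist": 0, "fingers": 0.55}, {"dx": 0, "dy": 0, "dz": 0, "twist": 0, "fingers": 0.6}]}}

```text
clock: 12.72
eef_pos: [0.521, 0.1257, 0.1216]
tool_rot: [0.755, 0.656, 0.0, 0.0]
ft_force: [-0.9, 0.7, 0.3]
grip_width: 0.0172
grasp_force: 0.1
```

```bash
python3 -c "
from h import *
to(.5206,.126,.120,-8.5)"
```

```text
t 12.72 pos [0.521  0.1257 0.1216] shift [ 0.2 -0.5  1.6] twist 0.4 F [-0.9  0.7  0.3] w 0.0172 g 0.1 j [ 0.24  0.38 -0.09  1.09  0.    1.95]
```

Call:
{"api": "carry_out", "payload": {"plan": [{"dx": 0, "dy": 0, "dz": 0, "twist": 0, "fingers": 0.65}, {"dx": 0, "dy": 0, "dz": 0, "twist": 0, "fingers": 0.7}, {"dx": 0, "dy": 0, "dz": 0, "twist": 0, "fingers": 0.75}, {"dx": 0, "dy": 0, "dz": 0, "twist": 0, "fingers": 0.8}, {"dx": 0, "dy": 0, "dz": 0, "twist": 0, "fingers": 0.8}]}}

```text
clock: 13.13
eef_pos: [0.5207, 0.1256, 0.1214]
tool_rot: [0.755, 0.656, 0.0, 0.0]
ft_force: [-2.0, -0.5, 3.5]
grip_width: 0.0098
grasp_force: 47.8
```

```bash
python3 -c "
from h import *
to(.5206,.126,.120,-8.5)"
```

```text
t 13.13 pos [0.5207 0.1256 0.1214] shift [ 0.3 -0.2  1.4] twist 0.4 F [-2.  -0.5  3.5] w 0.0098 g 47.8 j [ 0.24  0.38 -0.09  1.09  0.    1.95]
```

Call:
{"api": "carry_out", "payload": {"plan": [{"dx": 0, "dy": 0, "dz": 0, "twist": 0, "fingers": 0.7}, {"dx": 0, "dy": 0, "dz": 0, "twist": 0, "fingers": 0.6}, {"dx": 0, "dy": 0, "dz": 0, "twist": 0, "fingers": 0.4}, {"dx": 0, "dy": 0, "dz": 0, "twist": 0, "fingers": 0.0}, {"dx": 0, "dy": 0, "dz": 0, "twist": 0, "fingers": -0.4}]}}

```text
clock: 13.55
eef_pos: [0.5208, 0.1256, 0.121]
tool_rot: [0.755, 0.656, -0.0, 0.0]
ft_force: [-0.4, 0.9, 1.0]
grip_width: 0.0489
grasp_force: 0.0
```

Call:
{"api": "carry_out", "payload": {"plan": [{"dx": 0, "dy": 0, "dz": 0, "twist": 0, "fingers": -0.4}, {"dx": 0, "dy": 0, "dz": -10, "twist": 0, "fingers": -0.4}, {"dx": 0, "dy": 0, "dz": -25, "twist": 0, "fingers": -0.4}, {"dx": -10, "dy": 0, "dz": -45, "twist": 0, "fingers": -0.4}, {"dx": -25, "dy": 0, "dz": -65, "twist": 0, "fingers": -0.4}]}}

```text
clock: 13.97
eef_pos: [0.5171, 0.1015, 0.1871]
tool_rot: [0.754, 0.656, -0.0, -0.0]
ft_force: [0.3, -0.2, 0.6]
grip_width: 0.0599
grasp_force: 0.0
```

```bash
python3 -c "
from h import *
c=cam('wrist','w7.png'); s=cam('scene'); to(.5206,.126,.120,-8.5)
I=c['image']
a=np.array([.1478,.989]);m=np.array([.5277,.1735])
for k in(-.048,.048): print(proj(c,[[*(m+k*a),.13],[*(m+k*a),.09]]).round(1).tolist())
W=np.zeros((600,800,3),np.uint8)
p=I[40:340,220:420]; W[:600,:400]=cv2.resize(p,None,fx=2,fy=2)
W[:375,400:]=cv2.resize(s['image'][170:260,310:406],(400,375))
cv2.imwrite('pics/m7.png',W[:,:,::-1])
"
```

```text
t 14.07 pos [0.5194 0.1    0.1905] shift [25.8 -3.  70.5] twist 0.3 F [-0.2  0.2  0.5] w 0.0595 g 0.0 j [ 0.19  0.31 -0.01  1.25 -0.    1.9 ]
[[316.8, 217.6], [316.8, 203.6]]
[[318.7, 25.2], [318.3, 43.5]]
```

View pics/m7.png

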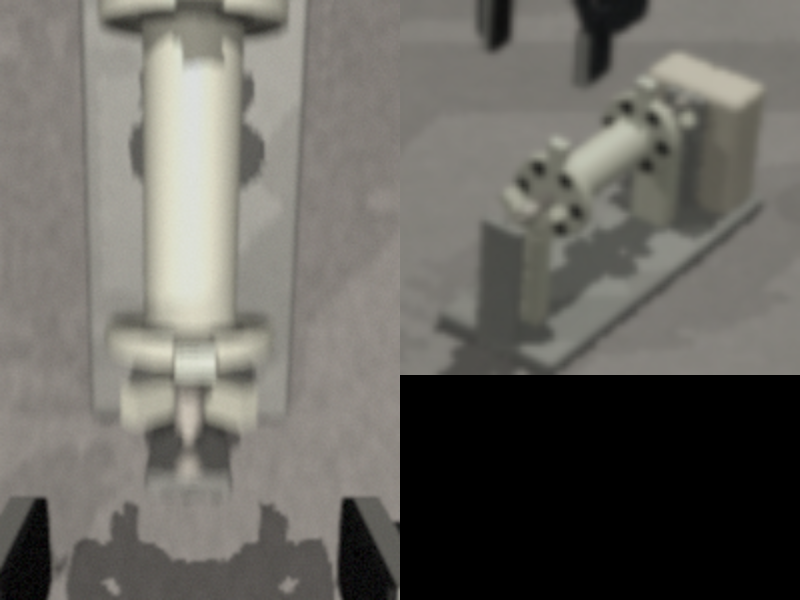

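Both tabs now look upright in the wrist and scene views, and the spindle is down in the Vs. The near tab is centred at crop x≈195, against about 190 for the disc. I'll measure the residual angle.

Call:
{"api": "carry_out", "payload": {"plan": [{"dx": -5, "dy": -1, "dz": -5, "twist": 0, "fingers": -0.4}, {"dx": -10, "dy": -2, "dz": -10, "twist": 0, "fingers": -0.4}, {"dx": -10, "dy": -2, "dz": -10, "twist": 0, "fingers": -0.4}, {"dx": -10, "dy": -2, "dz": -10, "twist": 0, "fingers": -0.4}, {"dx": -10, "dy": -2, "dz": -10, "twist": 0, "fingers": -0.4}]}}

```text
clock: 14.48
eef_pos: [0.5135, 0.0914, 0.1955]
tool_rot: [0.755, 0.656, -0.0, -0.0]
ft_force: [-0.7, -0.7, 0.2]
grip_width: 0.06
grasp_force: 0.0
```

```bash
python3 - <<'E'
from h import *
c=cam('wrist','w8.png'); I=cv2.cvtColor(c['image'],cv2.COLOR_RGB2GRAY).astype(int)
a=np.array([.1478,.989]);m=np.array([.5277,.1735])
for k in(-.052,-.044,0,.044):print(k,proj(c,[[*(m+k*a),.13],[*(m+k*a),.09]]).round(1).tolist())
h=cv2.cvtColor(c['image'],cv2.COLOR_RGB2HSV)
for r in range(60,240,6):
    b=np.flatnonzero(I[r,250:390]>165)+250
    if len(b): print(r,b.min(),b.max(),(b.min()+b.max())/2,len(b))
for r in range(186,216,3): print(r,I[r,296:340:2].tolist())
E
```

```text
-0.052 [[320.5, 203.1], [320.0, 191.6]]
-0.044 [[320.6, 189.3], [320.1, 179.8]]
0 [[321.5, 107.6], [320.8, 111.0]]
0.044 [[322.5, 15.0], [321.6, 34.5]]
60 299 368 333.5 59
66 277 370 323.5 69
72 279 370 324.5 65
78 278 366 322.0 56
84 274 361 317.5 66
90 278 356 317.0 46
96 281 337 309.0 40
102 283 337 310.0 40
108 283 337 310.0 40
114 276 337 306.5 41
120 289 352 320.5 44
126 289 358 323.5 49
132 276 347 311.5 41
138 299 336 317.5 38
144 299 336 317.5 38
150 299 336 317.5 38
156 299 336 317.5 38
162 299 336 317.5 38
168 301 336 318.5 36
174 302 335 318.5 34
180 303 335 319.0 33
186 281 353 317.0 54
192 282 351 316.5 70
198 311 330 320.5 20
216 284 350 317.0 48
222 284 350 317.0 59
228 286 349 317.5 37
234 316 318 317.0 3
186 [212, 214, 219, 210, 215, 210, 209, 177, 121, 121, 120, 121, 124, 125, 125, 124, 123, 170, 200, 201, 201, 201]
189 [205, 209, 214, 215, 218, 217, 220, 172, 173, 190, 186, 181, 178, 181, 187, 188, 182, 186, 206, 210, 205, 204]
192 [207, 210, 214, 214, 217, 216, 217, 178, 196, 200, 201, 199, 218, 223, 222, 225, 224, 217, 193, 219, 212, 214]
195 [209, 213, 216, 217, 218, 218, 221, 174, 217, 221, 224, 224, 224, 224, 223, 223, 224, 213, 198, 220, 211, 207]
198 [125, 114, 115, 133, 146, 144, 149, 144, 219, 224, 223, 224, 222, 222, 224, 225, 224, 207, 149, 141, 128, 135]
201 [86, 80, 81, 80, 78, 78, 77, 97, 188, 204, 205, 200, 205, 204, 202, 204, 204, 188, 89, 77, 74, 78]
204 [82, 77, 80, 80, 77, 83, 80, 81, 98, 108, 114, 118, 110, 93, 82, 76, 82, 74, 78, 76, 75, 72]
207 [91, 87, 106, 106, 94, 84, 81, 82, 94, 108, 118, 117, 113, 97, 83, 82, 85, 97, 102, 106, 89, 78]
210 [121, 124, 133, 141, 155, 165, 134, 99, 99, 110, 118, 119, 115, 94, 86, 106, 120, 150, 145, 133, 128, 123]
213 [178, 177, 177, 179, 179, 177, 177, 143, 107, 116, 118, 119, 113, 92, 85, 94, 127, 190, 191, 189, 191, 184]
```

The tab centre is at 320.5, against a disc and bearing centre of 317 and 0.5 px of parallax, so it is about 3° past upright towards +x. I'll regrip 2 mm further to -x to correct it.

Call:
{"api": "carry_out", "payload": {"plan": [{"dx": 20, "dy": 0, "dz": 10, "twist": 0, "fingers": -0.4}, {"dx": 35, "dy": 0, "dz": 35, "twist": 0, "fingers": -0.4}, {"dx": 35, "dy": 0, "dz": 60, "twist": 0, "fingers": -0.4}, {"dx": 35, "dy": 0, "dz": 73, "twist": 0, "fingers": -0.3}, {"dx": 35, "dy": 0, "dz": 75, "twist": 0, "fingers": 0}]}}

```text
clock: 14.95
eef_pos: [0.516, 0.1259, 0.1173]
tool_rot: [0.755, 0.656, -0.003, -0.002]
ft_force: [0.0, 0.3, -0.2]
grip_width: 0.0447
grasp_force: 0.0
```

Call:
{"api": "carry_out", "payload": {"plan": [{"dx": 0, "dy": 0, "dz": 0, "twist": 0, "fingers": 0.3}, {"dx": 0, "dy": 0, "dz": 0, "twist": 0, "fingers": 0.45}, {"dx": 0, "dy": 0, "dz": 0, "twist": 0, "fingers": 0.55}, {"dx": 0, "dy": 0, "dz": 0, "twist": 0, "fingers": 0.62}, {"dx": 0, "dy": 0, "dz": 0, "twist": 0, "fingers": 0.68}]}}

```text
clock: 15.37
eef_pos: [0.5196, 0.1259, 0.1222]
tool_rot: [0.755, 0.656, 0.001, 0.001]
ft_force: [-0.0, 0.2, 0.6]
grip_width: 0.0137
grasp_force: 0.1
```

Call:
{"api": "carry_out", "payload": {"plan": [{"dx": 0, "dy": 0, "dz": 0, "twist": 0, "fingers": 0.72}, {"dx": 0, "dy": 0, "dz": 0, "twist": 0, "fingers": 0.76}, {"dx": 0, "dy": 0, "dz": 0, "twist": 0, "fingers": 0.8}, {"dx": 0, "dy": 0, "dz": 0, "twist": 0, "fingers": 0.8}, {"dx": 0, "dy": 0, "dz": 0, "twist": 0, "fingers": 0.74}]}}

```text
clock: 15.78
eef_pos: [0.5195, 0.1259, 0.122]
tool_rot: [0.755, 0.656, 0.001, 0.001]
ft_force: [0.4, -0.5, 6.1]
grip_width: 0.011
grasp_force: 16.1
```

Call:
{"api": "carry_out", "payload": {"plan": [{"dx": 0, "dy": 0, "dz": 0, "twist": 0, "fingers": 0.68}, {"dx": 0, "dy": 0, "dz": 0, "twist": 0, "fingers": 0.6}, {"dx": 0, "dy": 0, "dz": 0, "twist": 0, "fingers": 0.4}, {"dx": 0, "dy": 0, "dz": 0, "twist": 0, "fingers": 0}, {"dx": 0, "dy": 0, "dz": 0, "twist": 0, "fingers": -0.4}]}}

```text
clock: 16.2
eef_pos: [0.5185, 0.1259, 0.1207]
tool_rot: [0.755, 0.656, -0.0, -0.0]
ft_force: [0.9, 0.3, 0.2]
grip_width: 0.0487
grasp_force: 0.0
```

Call:
{"api": "carry_out", "payload": {"plan": [{"dx": 0, "dy": 0, "dz": 0, "twist": 0, "fingers": -0.4}, {"dx": 0, "dy": 0, "dz": -15, "twist": 0, "fingers": -0.4}, {"dx": -5, "dy": 0, "dz": -45, "twist": 0, "fingers": -0.4}, {"dx": -25, "dy": 0, "dz": -70, "twist": 0, "fingers": -0.4}, {"dx": -35, "dy": 0, "dz": -75, "twist": 0, "fingers": -0.4}]}}

```text
clock: 16.62
eef_pos: [0.516, 0.0907, 0.2004]
tool_rot: [0.755, 0.656, 0.003, 0.002]
ft_force: [1.1, -0.4, 0.0]
grip_width: 0.0594
grasp_force: 0.0
```

Call:
{"api": "carry_out", "payload": {"plan": [{"dx": 0, "dy": 0, "dz": 0, "twist": 0, "fingers": -0.4}, {"dx": 0, "dy": 0, "dz": 0, "twist": 0, "fingers": -0.4}, {"dx": 0, "dy": 0, "dz": 0, "twist": 0, "fingers": -0.4}, {"dx": 0, "dy": 0, "dz": 0, "twist": 0, "fingers": -0.4}, {"dx": 0, "dy": 0, "dz": 0, "twist": 0, "fingers": -0.4}]}}

```text
clock: 17.03
eef_pos: [0.5131, 0.0917, 0.1947]
tool_rot: [0.755, 0.656, -0.001, -0.001]
ft_force: [0.9, 0.6, 0.0]
grip_width: 0.0602
grasp_force: 0.0
```

```bash
cat > meas.py <<'E'
from h import *
c=cam('wrist','w9.png'); s=cam('scene'); I=cv2.cvtColor(c['image'],cv2.COLOR_RGB2GRAY).astype(int)
a=np.array([.1478,.989]);m=np.array([.5277,.1735])
q=proj(c,[[*(m-.052*a),.13],[*(m-.052*a),.09],[*(m-.072*a),.1]]).round(1); print(q.tolist())
for r in range(int(q[0,1])-24,int(q[0,1])+36,2):
    b=np.flatnonzero(I[r,260:380]>165)+260
    if len(b): print(r,b.min(),b.max(),(b.min()+b.max())/2,len(b))
to(.5206,.126,.120,-8.5)
W=np.zeros((480,800,3),np.uint8)
W[:480,:400]=cv2.resize(I[60:300,220:420].astype(np.uint8),None,fx=2,fy=2)[...,None]
W[:375,400:]=cv2.resize(s['image'][170:260,310:406],(400,375))
cv2.imwrite('pics/m9.png',W[:,:,::-1])
E
python3 meas.py
```

```text
[[321.3, 203.8], [320.8, 192.1], [320.6, 224.3]]
179 303 336 319.5 34
181 307 335 321.0 29
183 316 324 320.0 9
185 283 355 319.0 25
187 283 354 318.5 53
189 283 353 318.0 58
191 282 352 317.0 71
193 282 352 317.0 71
195 286 351 318.5 66
197 293 346 319.5 54
199 310 330 320.0 21
201 311 330 320.5 20
211 305 332 318.5 7
213 285 351 318.0 39
215 285 351 318.0 47
217 285 351 318.0 49
219 285 351 318.0 60
221 285 351 318.0 58
223 285 351 318.0 58
225 285 351 318.0 57
227 286 350 318.0 46
229 290 350 320.0 29
231 314 321 317.5 8
233 317 320 318.5 4
235 316 319 317.5 4
237 316 319 317.5 4
t 17.13 pos [0.5134 0.0916 0.1951] shift [35.1  2.4 75.1] twist 0.5 F [ 0.2 -0.3  0.3] w 0.0599 g 0.0 j [ 0.18  0.3  -0.01  1.26  0.    1.89]
```

The tab is now within about 1.6° of upright, measured against the bearing line. The rotor is centred in the Vs, and the open gripper is clear above it. I'm handing the job in.

```bash
python3 -c "
from workcell import job_done
print(job_done())"
```

```text
the job is handed in; nothing more can be done
None
```

The carrier is seated in both V bearings and was let go, then turned until its tabs measured about 1.6° from straight up; the job is handed in at about 17 s. Because the tool cannot tilt, I did most of the turn by rolling the hub under the shut fingertips and only the last part by gripping one tab, and I checked that final position by image measurements rather than a fresh picture.

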